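# Bench-test the touch bar of an exit door latch

### The arm

A 6-joint arm with a two-finger parallel gripper is mounted at the origin on the work surface. World frame = base frame: x ahead of the robot, y to its left, z up, the work surface at z = 0. Lengths are in m, angles in rad, forces in N, time in s.
With the tool pointing down it reaches from about 0.25 to 0.775 m from the base axis. Payload 4 kg.
Tool frame: the origin (TCP) lies midway between the tips of the shut fingers; the grasp point (between the pads) lies grip_point_offset behind it (grip_point_offset is the distance from the TCP to the grasp point, in m); z points along the fingers, y is the line along which they close (so a half turn about z gives the same grasp; the last joint's range is limited). The gripper opens to 94 mm and grips with 3 to 60 N. Pads are 16 mm wide; open, the fingers measure 119 mm over their backs; the gripper's body (75 mm by 177 mm) begins 78 mm behind the grasp point.
Start: joints at [-1.255, 0.087, 1.371, -0, 1.684, -0.103], TCP at [0.224, -0.502, 0.206] pointing down, gripper open.
Joint ranges: [-3.1, 3.1], [-0.76, 2.03], [0.27, 2.55], [-1.08, 4.22], [0.17, 2.65], [-2.57, 2.57]. Speed limits (rad/s): [2.79, 2.79, 3.14, 3.14, 3.14, 3.14].

### API

Orientations are given as [roll, pitch, yaw] about the fixed x, y, z axes, in that order (R = Rz(yaw) Ry(pitch) Rx(roll)).
In Python, from bench import * gives the robot as it stands. The module is installed in compiled form; this text tells all that it offers.
- The arm moves only by the tool apply_moves, never from a script. Its argument "commands" is a list of rows, each a list of 7 numbers: the turn, a rotation vector about the world's x, y, z in rad, then the shift along the world's x, y, z in m, then the opening in per cent of the stroke, from 0 (shut) to 100 (fully open). In form: [[ax, ay, az, x, y, z, jaw], ...]. A call has exactly 5 rows; each row is the pose to reach, as a shift and turn from the pose commanded when the call began; what a row does not reach only later rows make up. A row lasts 1/10 s, in which the tool goes at most 50 mm and 8.59 degrees, less where a joint would pass 70% of its speed; a pose out of reach is approached as far as the arm can. A call with a gripper value outside its range is refused whole. The fingers move at their own pace and stop on an object; the grip force is fixed at half the most. Time passes only in rows, so rows that repeat a pose let the fingers close, or fill a call up. It gives the time, the measured TCP pose, the force, the opening and the grip force at its end, in the units of the state.
- get_obs(): the state, without advancing time (a new reading comes with each control period).
- snapshot(name): name is "scene" or "top" or "wrist"; returns a dict with "pixels" (400x640x3 uint8, red, green, blue), "vertical_fov" (degrees; the focal length in pixels is half the picture's height over the tangent of half this angle, whatever the lens; pixels are square), "cx", "cy" (the principal point, pixels), "rvec" (rotation vector, rad) and "tvec" (3), from world to camera coordinates, as OpenCV has them. Camera axes: x right, y down, z forward; pixel columns grow to the right and rows downward; lengths in m; the calibration is good to about 2 mm. A picture is of the moment at which its call begins. There is no depth.
- close_job(): hands the job in; it is judged then, once.
Trained networks look in the newest picture that a camera, given by its name, has taken for a name from the list of things; names that differ only in an ending like _2 or _b are one class to them, and where a whole thing is asked for, a point or a joint stands for the part that bears it (a point fixed in the world has none). Each returns a list of dicts, best first, with "score" (0 to 1); they miss things now and then, are a little off and sometimes report something else, mostly with a low value. They report only what shows in the picture. A call takes as long as a camera call.
- masks_of(camera, query): "mask" (400x640 bool, what is visible of it) and "extent" ([left, top, right, bottom] in pixels, round what is visible of it).
- place_of(camera, query): "pixel" ([column, row] in pixels: a listed point, or the origin of a listed thing).
The state is a dict: "time": time; "joint_positions": joint angles; "qvel": joint speeds; "joint_torque": joint torques, N m; "tool_pos": TCP position; "ee_rot": TCP orientation; "wrist_force": force on the tool from outside, world axes, zero at the start; "wrist_torque": the same for the moment, N m; "width": finger opening in m; "finger_force": force on a finger pad.
Only numpy, scipy, OpenCV 4.12 (cv2) and the standard library are available. Lean on these libraries where they do the work, as an engineer would, in place of code of your own. Each camera call takes 0.05 s, during which the arm holds its last target. There are 200 camera calls.

### The job

Check that the touch bar of the exit device on the bench draws its latch in along its whole length: with the fingertips press the bar down at its end next to the latch case until the latch is in, then, without letting the bar come up, slide the fingertips along it to its other end, and there lift off so that bar and latch spring right out again. Press only lightly, do not lean on it. Nothing is to be picked up: leave the door offcut where it lies, and the things on it and around it alone.

Things in the scene. Friction and masses are not known exactly. Their poses are not given: they have to be found in the camera images.
- exit_device: Loose offcut of a wooden door lying flat, 190 x 660 x 44 mm, about 5.6 kg with the exit device screwed along its middle line. Origin: centre of its underside; y along it towards the latch, z up. Aluminium rail 66 mm wide, walls 36 mm high over the wood, y = -330 (black end cap, 42 mm high) to +175 mm; then the steel latch case, 76 x 148 mm, 53 mm high over the wood, to y = +328 mm
- push_bar (a joint): Travel in m of the touch bar straight down into the rail: 0 = out (a spring holds it there), 0.014 = at its stop. It takes about 5 N to start, 8 N at 8 mm, 11 N at the stop; from 8 mm on the latch counts as in. Rounded aluminium bar 46 mm wide, 374 mm long, flat on top; when out its top is 102 mm over the bench, 22 mm above the walls of the rail
- bar_mid (a point): Middle of the top face of the touch bar; moves with the bar. Axes as those of the offcut: y along the bar towards the latch case, z up.
- bar_latch_end (a point): Centre line of the bar's top face, at its very end next to the latch case (187 mm from the middle). Moves with the bar. The bar's end zone here is its last 60 mm.
- bar_far_end (a point): Centre line of the bar's top face, at its very other end, next to the fixed cover and black end cap of the rail (187 mm from the middle). Moves with the bar. The bar's end zone here is its last 60 mm.
- latch (a joint): Travel of the latch bolt into the latch case, in m: 0 = standing 20 mm out beyond the door edge, 0.018 = in. It is driven by the bar (1.3 times the bar's travel) and springs out with it.
- screwdriver: Bystander: black-handled screwdriver, 170 mm long, lying loose on the offcut beside the rail, on its -x side. Origin at its underside.
- lock_cylinder: Bystander: brass lock cylinder standing on its end on the offcut beside the rail, on its +x side, 17 x 33 mm, 62 mm tall. Origin: centre of its foot.
- padlock: Bystander: brass padlock lying flat on the offcut beside the rail, on its +x side, 40 x 50 x 22 mm with a steel shackle. Origin: centre of its underside.
- oil_can: Bystander on the bench: upright oil can, 52 mm in diameter, 150 mm tall. Origin: centre of its foot.
- screw_jar: Bystander on the bench: jar of 72 mm diameter, 85 mm tall. Origin: centre of its foot.
- mug: Bystander on the bench: white mug, 80 mm in diameter, 92 mm tall. Origin: centre of its foot.
- hammer: Bystander on the bench: hammer lying on its side, 280 mm long. Origin at its underside.
- carton: Bystander on the bench: cardboard carton, 90 x 130 x 50 mm. Origin: centre of its underside.

How it is judged:
By the outcome, as a careful person would: the job done as asked, in the order asked, and still so for the second after the job is handed in, with the robot touching nothing.
It also fails if it takes over 40 s, if anything falls off the work surface, if the arm or the gripper's body presses on something with over 40 N, if the wrist force passes 120 N, or if a joint passes its speed limit or range.

## Working session

There is one attempt and no reset: what is moved stays moved. The work goes in short steps, Python scripts to look and compute and a tool call to move; the robot and the scene stay as the last step left them, time stands still between calls to the robot, and variables do not carry over. Pictures are saved under pics/ and viewed, at most 10 in all, crops included, and the job is handed in when it is done.

Besides the shell and the picture viewer there is one more tool, called after "Request:" by a JSON object that holds its "fn" and its "kwargs", one argument or row to a line. apply_moves: Moves the arm, as the interface text tells. Its arguments: {"type":"object","properties":{"commands":{"type":"array"}},"required":["commands"]}

```bash
mkdir -p pics
cat > h.py <<'E'
from bench import *
import numpy as np, cv2
def ray(s,px):
    f=200/np.tan(np.radians(s["vertical_fov"])/2)
    R=cv2.Rodrigues(np.array(s["rvec"],float))[0]; t=np.array(s["tvec"],float).ravel()
    d=R.T@np.array([(px[0]-s["cx"])/f,(px[1]-s["cy"])/f,1]); return -R.T@t,d
def at(s,px,z):
    c,d=ray(s,px); return c+d*(z-c[2])/d[2]
E
python3 - <<'E'
from h import *
ims=[]
for cam in ("scene","top"):
    s=snapshot(cam); cv2.imwrite(f"pics/{cam}0.png",s["pixels"][:,:,::-1])
    for q,z in [("bar_mid",.102),("bar_latch_end",.102),("bar_far_end",.102),("exit_device",0),("oil_can",0),("screw_jar",0),("mug",0),("hammer",0),("carton",0),("lock_cylinder",.044),("padlock",.044),("screwdriver",.044)]:
        for r in place_of(cam,q)[:2]:
            print(cam,q,round(r["score"],2),np.round(r["pixel"]),np.round(at(s,r["pixel"],z),3))
o=get_obs();print(o)
E
```

```text
scene bar_mid 0.75 [332. 180.] [0.514 0.02  0.102]
scene bar_latch_end 0.8 [392. 190.] [0.571 0.193 0.102]
scene bar_latch_end 0.41 [286. 202.] [ 0.626 -0.107  0.102]
scene bar_far_end 0.77 [278. 165.] [ 0.429 -0.154  0.102]
scene exit_device 0.74 [340. 207.] [0.514 0.043 0.   ]
scene exit_device 0.21 [158. 216.] [ 0.559 -0.516  0.   ]
scene oil_can 0.92 [271. 266.] [ 0.779 -0.139  0.   ]
scene screw_jar 0.89 [336. 265.] [ 0.774  0.037 -0.   ]
scene mug 0.7 [397. 263.] [ 0.766  0.197 -0.   ]
scene hammer 0.98 [154. 214.] [ 0.551 -0.531 -0.   ]
scene carton 0.76 [504. 219.] [0.572 0.531 0.   ]
scene lock_cylinder 0.81 [348. 212.] [0.596 0.068 0.044]
scene screwdriver 0.27 [336. 208.] [0.579 0.033 0.044]
top bar_mid 0.78 [313. 233.] [0.508 0.01  0.102]
top bar_latch_end 0.68 [253. 210.] [0.576 0.184 0.102]
top bar_far_end 0.93 [370. 254.] [ 0.447 -0.156  0.102]
top exit_device 0.92 [309. 238.] [0.502 0.025 0.   ]
top exit_device 0.36 [308. 161.] [0.754 0.028 0.   ]
top oil_can 0.65 [358. 156.] [ 0.77  -0.136  0.   ]
top screw_jar 0.86 [307. 160.] [0.758 0.03  0.   ]
top mug 0.95 [260. 
[... 461 characters left out ...]
, 'joint_positions': array([-1.25513020e+00,  8.71798376e-02,  1.37066198e+00, -6.07531455e-05,
        1.68359617e+00, -1.03073163e-01]), 'qvel': array([ 3.96049119e-05,  1.16212523e-03, -1.83383138e-03, -5.08638686e-04,
        1.00088017e-03, -4.82591270e-04]), 'joint_torque': array([ 5.12598945e-04, -3.40035939e+01, -3.02592766e+01,  7.19321659e-02,
        2.38298764e-02, -6.66072317e-07]), 'tool_pos': array([ 0.22363459, -0.50251586,  0.20553623]), 'ee_rot': array([3.14144502e+00, 7.59595245e-05, 4.18732438e-01]), 'wrist_force': array([0.10114581, 0.95988537, 0.5391959 ]), 'wrist_torque': array([ 0.05109548,  0.01815938, -0.00117948]), 'finger_force': 0.0, 'width': 0.09378938180992828}
```

View pics/scene0.png

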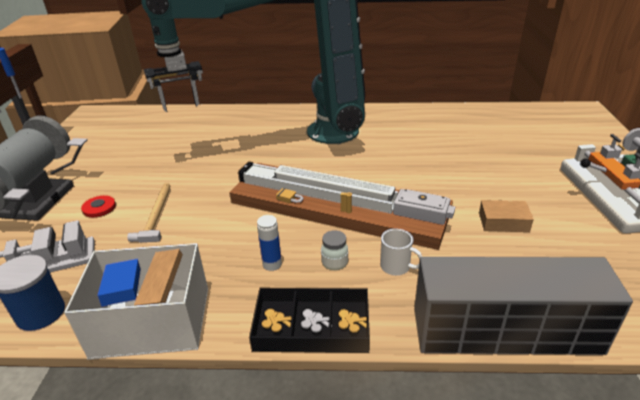

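View pics/top0.png

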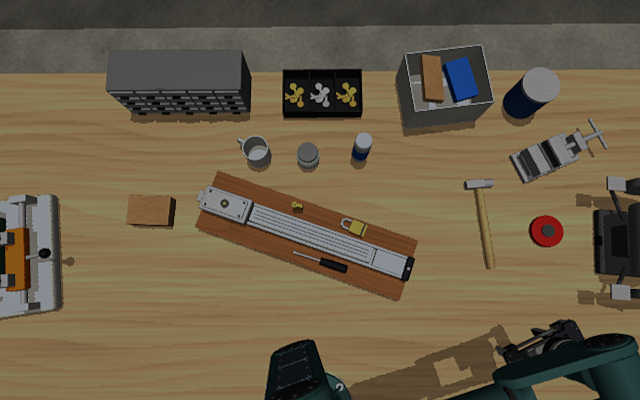

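The top view shows the bar from about (250,211) at the latch end to (373,256) at the far end, running roughly along (0.364, 0.931). The networks agree. I'll move over the latch end with the fingers shut.

Request:
{"fn": "apply_moves", "kwargs": {
  "commands": [
    [0,0,0.13,0.022,0.044,0,0],
    [0,0,0.26,0.044,0.088,0,0],
    [0,0,0.39,0.066,0.132,0,0],
    [0,0,0.52,0.088,0.176,0,0],
    [0,0,0.65,0.11,0.22,0,0]
  ]
}}

```text
time: 1.8
tool_pos: [0.3341, -0.2808, 0.2057]
ee_rot: [3.141, 0.0, 1.073]
wrist_force: [-0.0, 0.6, 0.7]
width: 0.0573
finger_force: 0.0
```

Request:
{"fn": "apply_moves", "kwargs": {
  "commands": [
    [0,0,0.07,0.022,0.044,0,0],
    [0,0,0.13,0.044,0.088,0,0],
    [0,0,0.13,0.066,0.132,0,0],
    [0,0,0.13,0.088,0.176,0,0],
    [0,0,0.13,0.11,0.22,0,0]
  ]
}}

```text
time: 2.3
tool_pos: [0.4442, -0.0605, 0.2059]
ee_rot: [3.14, 0.0, 1.199]
wrist_force: [0.4, -0.7, -0.4]
width: 0.0176
finger_force: 0.0
```

Request:
{"fn": "apply_moves", "kwargs": {
  "commands": [
    [0,0,0,0.022,0.044,0,0],
    [0,0,0,0.044,0.088,0,0],
    [0,0,0,0.066,0.132,0,0],
    [0,0,0,0.088,0.176,0,0],
    [0,0,0,0.1,0.2,0,0]
  ]
}}

```text
time: 2.8
tool_pos: [0.5444, 0.141, 0.2051]
ee_rot: [-3.141, -0.001, 1.202]
wrist_force: [0.9, -0.7, 0.4]
width: 0.0006
finger_force: 0.0
```

Run:
```python
from h import *
s=snapshot("wrist"); cv2.imwrite("pics/w1.png",s["pixels"][:,:,::-1])
for q in ("bar_mid","bar_latch_end","bar_far_end"):
    for r in place_of("wrist",q)[:2]: print(q,round(r["score"],2),np.round(r["pixel"]),np.round(at(s,r["pixel"],.102),4))
t=snapshot("top")
m=masks_of("top","push_bar")
for r in m[:2]:
    mm=r["mask"].astype(np.uint8); print("mask",r["score"],mm.sum(),r["extent"])
    c=max(cv2.findContours(mm,0,2)[0],key=cv2.contourArea)
    print([np.round(at(t,p,.1)[:2],3) for p in cv2.boxPoints(cv2.minAreaRect(c))])
# project tip foot into wrist, for reference
f=200/np.tan(np.radians(s["vertical_fov"])/2);K=np.array([[f,0,s["cx"]],[0,f,s["cy"]],[0,0,1]])
P=np.array([[.544,.141,.102],[.5613,.154,.102]]);print(cv2.projectPoints(P,np.array(s["rvec"],float),np.array(s["tvec"],float),K,None)[0].round())
for p in [(x,y) for x in (0,640) for y in (0,400)]: print(p,at(s,p,.1).round(3))
```

```text
bar_latch_end 0.81 [329. 128.] [0.5739 0.1922 0.102 ]
mask 0.64 1725 [276.7, 212.8, 372.9, 261.6]
[array([0.521, 0.136]), array([0.571, 0.119]), array([ 0.464, -0.168]), array([ 0.416, -0.148])]
[[[318. 194.]]

 [[331. 174.]]]
(0, 0) [0.37  0.375 0.1  ]
(0, 400) [0.137 0.049 0.1  ]
(640, 0) [0.834 0.196 0.1  ]
(640, 400) [ 0.788 -0.204  0.1  ]
```

View pics/w1.png

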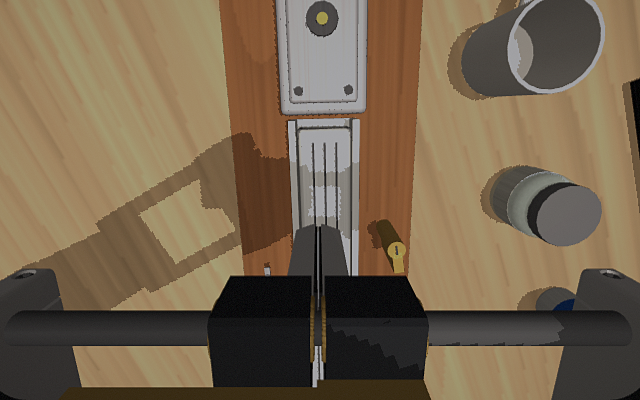

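The wrist view shows the bar's latch end at about pixel (326,127), with its edges at columns 299 and 352. I'll go over the press point and down to just above the bar.

Request:
{"fn": "apply_moves", "kwargs": {
  "commands": [
    [0,0,0,0.017,0.025,-0.02,0],
    [0,0,0,0.017,0.025,-0.05,0],
    [0,0,0,0.017,0.025,-0.075,0],
    [0,0,0,0.017,0.025,-0.09,0],
    [0,0,0,0.017,0.025,-0.095,0]
  ]
}}

```text
time: 3.6
tool_pos: [0.5594, 0.1611, 0.1088]
ee_rot: [-3.139, 0.002, 1.197]
wrist_force: [-0.4, 0.9, 1.0]
width: 0.0004
finger_force: 0.0
```

Request:
{"fn": "apply_moves", "kwargs": {
  "commands": [
    [0,0,0,0,0,-0.003,0],
    [0,0,0,0,0,-0.006,0],
    [0,0,0,0,0,-0.009,0],
    [0,0,0,0,0,-0.012,0],
    [0,0,0,0,0,-0.012,0]
  ]
}}

```text
time: 4.1
tool_pos: [0.5616, 0.1625, 0.1003]
ee_rot: [3.139, -0.001, 1.199]
wrist_force: [-0.8, -1.0, 5.5]
width: 0.0006
finger_force: 2.6
```

Request:
{"fn": "apply_moves", "kwargs": {
  "commands": [
    [0,0,0,0,0,-0.002,0],
    [0,0,0,0,0,-0.004,0],
    [0,0,0,0,0,-0.006,0],
    [0,0,0,0,0,-0.008,0],
    [0,0,0,0,0,-0.008,0]
  ]
}}

```text
time: 4.6
tool_pos: [0.5616, 0.1626, 0.0934]
ee_rot: [3.138, -0.001, 1.199]
wrist_force: [-2.7, -0.3, 8.3]
width: 0.0002
finger_force: 4.0
```

Run:
```python
from h import *
s=snapshot("wrist"); cv2.imwrite("pics/w2.png",s["pixels"][:,:,::-1])
o=get_obs();print(o["time"],o["tool_pos"],o["wrist_force"])
```

```text
4.65 [0.56158562 0.16255557 0.09348585] [-2.07700489 -0.95008162  8.98341827]
```

View pics/w2.png

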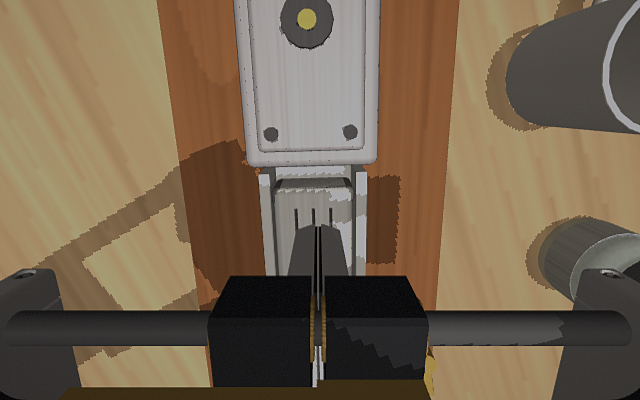

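Bar about 8.5 mm in and fingertips centred on it. I'll press a little deeper for margin, then slide.

Request:
{"fn": "apply_moves", "kwargs": {
  "commands": [
    [0,0,0,0,0,-0.001,0],
    [0,0,0,0,0,-0.002,0],
    [0,0,0,0,0,-0.003,0],
    [0,0,0,0,0,-0.003,0],
    [0,0,0,0,0,-0.003,0]
  ]
}}

```text
time: 5.15
tool_pos: [0.5616, 0.1626, 0.0909]
ee_rot: [3.138, -0.001, 1.199]
wrist_force: [-3.3, -0.4, 8.6]
width: 0.0005
finger_force: 4.6
```

Request:
{"fn": "apply_moves", "kwargs": {
  "commands": [
    [0,0,0,-0.002,-0.005,0,0],
    [0,0,0,-0.006,-0.015,0,0],
    [0,0,0,-0.011,-0.028,0,0],
    [0,0,0,-0.016,-0.042,0,0],
    [0,0,0,-0.021,-0.056,0,0]
  ]
}}

```text
time: 5.65
tool_pos: [0.5434, 0.1096, 0.0922]
ee_rot: [3.133, -0.011, 1.2]
wrist_force: [2.5, 7.1, 8.6]
width: 0.0004
finger_force: 4.5
```

Request:
{"fn": "apply_moves", "kwargs": {
  "commands": [
    [0,0,0,-0.005,-0.014,-0.0005,0],
    [0,0,0,-0.01,-0.028,-0.001,0],
    [0,0,0,-0.015,-0.042,-0.0015,0],
    [0,0,0,-0.02,-0.056,-0.0015,0],
    [0,0,0,-0.026,-0.07,-0.0015,0]
  ]
}}

```text
time: 6.15
tool_pos: [0.5179, 0.0393, 0.0908]
ee_rot: [3.132, -0.01, 1.2]
wrist_force: [2.7, 6.3, 10.4]
width: 0.0003
finger_force: 4.9
```

Request:
{"fn": "apply_moves", "kwargs": {
  "commands": [
    [0,0,0,-0.006,-0.014,0,0],
    [0,0,0,-0.012,-0.028,0,0],
    [0,0,0,-0.018,-0.042,0,0],
    [0,0,0,-0.023,-0.056,0,0],
    [0,0,0,-0.028,-0.07,0,0]
  ]
}}

```text
time: 6.65
tool_pos: [0.4896, -0.0312, 0.0905]
ee_rot: [3.133, -0.009, 1.2]
wrist_force: [2.2, 6.8, 10.1]
width: 0.0002
finger_force: 5.0
```

Request:
{"fn": "apply_moves", "kwargs": {
  "commands": [
    [0,0,0,-0.005,-0.014,0,0],
    [0,0,0,-0.01,-0.028,0,0],
    [0,0,0,-0.016,-0.042,0,0],
    [0,0,0,-0.021,-0.056,0,0],
    [0,0,0,-0.026,-0.07,0,0]
  ]
}}

```text
time: 7.15
tool_pos: [0.4634, -0.1016, 0.0902]
ee_rot: [3.133, -0.008, 1.2]
wrist_force: [2.6, 8.3, 9.6]
width: 0.0004
finger_force: 5.1
```

Run:
```python
from h import *
s=snapshot("scene"); cv2.imwrite("pics/s3.png",cv2.resize(s["pixels"][130:260,220:470,::-1],None,fx=3,fy=3))
t=snapshot("top");print(get_obs()["tool_pos"],get_obs()["wrist_force"])
for q in ("bar_far_end","bar_latch_end"):
  for n,c in (("scene",s),("top",t)):
    for r in place_of(n,q)[:1]: print(n,q,round(r["score"],2),np.round(at(c,r["pixel"],.091),3))
```

```text
[ 0.46267248 -0.10358067  0.09004899] [0.14272432 3.64791874 9.6410697 ]
scene bar_far_end 0.87 [ 0.45  -0.155  0.091]
scene bar_latch_end 0.74 [0.575 0.192 0.091]
top bar_latch_end 0.8 [0.567 0.189 0.091]
```

View pics/s3.png

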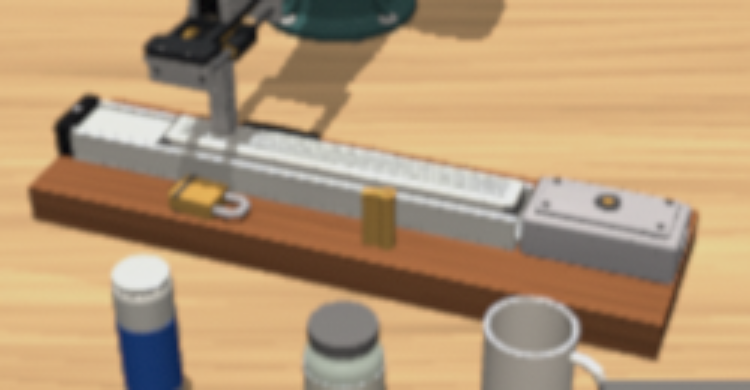

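The crop shows the bar sunk along its length, the fingertips at about (222,130) and the bar's far end at about (165,125), so roughly 55 mm are left. I'll slide another 30 mm, let it settle, then lift.

Request:
{"fn": "apply_moves", "kwargs": {
  "commands": [
    [0,0,0,-0.004,-0.01,0,0],
    [0,0,0,-0.008,-0.02,0,0],
    [0,0,0,-0.012,-0.03,0,0],
    [0,0,0,-0.012,-0.03,0,0],
    [0,0,0,-0.012,-0.03,0,0]
  ]
}}

```text
time: 7.95
tool_pos: [0.4509, -0.133, 0.09]
ee_rot: [3.133, -0.004, 1.199]
wrist_force: [1.4, 3.5, 10.1]
width: 0.0006
finger_force: 5.1
```

Request:
{"fn": "apply_moves", "kwargs": {
  "commands": [
    [0,0,0,0,0,0.005,0],
    [0,0,0,0,0,0.012,0],
    [0,0,0,0,0,0.025,0],
    [0,0,0,0,0,0.05,0],
    [0,0,0,0,0,0.09,0]
  ]
}}

```text
time: 8.45
tool_pos: [0.4456, -0.1329, 0.1746]
ee_rot: [-3.135, 0.0, 1.199]
wrist_force: [0.4, -0.1, -0.5]
width: 0.0007
finger_force: 0.0
```

Request:
{"fn": "apply_moves", "kwargs": {
  "commands": [
    [0,0,0,0,0,0.02,0],
    [0,0,0,-0.03,-0.03,0.03,0],
    [0,0,0,-0.06,-0.06,0.03,0],
    [0,0,0,-0.09,-0.09,0.03,0],
    [0,0,0,-0.1,-0.1,0.03,0]
  ]
}}

```text
time: 8.95
tool_pos: [0.3452, -0.2354, 0.2066]
ee_rot: [-3.141, 0.002, 1.195]
wrist_force: [0.9, 0.2, 0.4]
width: 0.0005
finger_force: 0.0
```

Run:
```python
from h import *
s=snapshot("scene"); cv2.imwrite("pics/s4.png",cv2.resize(s["pixels"][130:260,220:470,::-1],None,fx=3,fy=3))
```

```text
(no output)
```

View pics/s4.png

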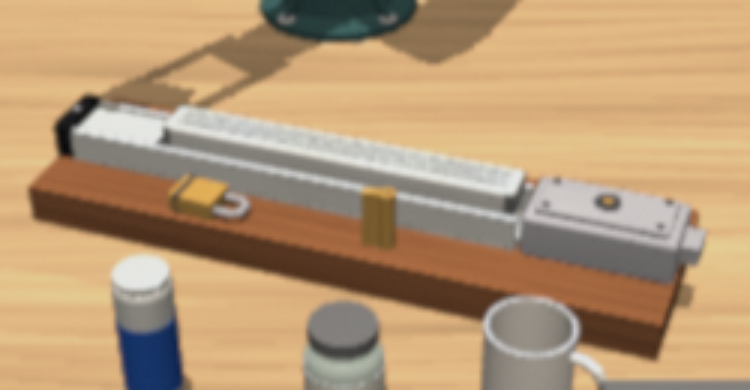

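The bar is fully out, and the latch stands out again at (693,243), where it was in during the slide. Nothing else has moved.

```bash
python3 -c "
from bench import *
print(close_job())"
```

```text
the job is handed in; nothing more can be done
None
```

The job is handed in: I pressed the bar about 11 mm in at its latch end (latch in), slid along it at about 10 N without letting it up, and lifted off at the far end; bar and latch sprang fully out, and nothing else in view moved.

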